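# Coast check of a bonder's rotary work stage

## Robot

A 7-joint arm with a two-finger parallel gripper is mounted at the origin on the work surface. World frame = base frame: x ahead of the robot, y to its left, z up, the work surface at z = 0. Lengths are in mm, angles in rad, forces in N, time in s.
With the tool pointing down it reaches from about 425 to 950 mm from the base axis. Payload 4.7 kg.
Tool frame: the origin (TCP) lies between the finger pads, 19 mm behind the fingertips; this is the grasp point; z points along the fingers, y is the line along which they close (so a half turn about z gives the same grasp; the last joint's range is limited). The gripper opens to 87 mm and grips with 3 to 60 N. Pads are 19 mm wide; open, the fingers measure 117 mm over their backs; the gripper's body (75 mm by 190 mm) begins 51 mm behind the grasp point.
Start: joints at [-1.268, 0.469, -0.049, 1.532, 0.024, 1.141, -0.082], TCP at [219.838, 638.215, 241.273] pointing down, gripper open.
Joint ranges: [-2.59, 2.59], [-0.33, 1.99], [-1.39, 1.29], [0.1, 2.45], [-1.04, 4.18], [0.21, 1.99], [-2.66, 2.66]. Speed limits (rad/s): [2.57, 2.57, 3.14, 3.14, 3.14, 3.14, 3.14].

## Interface

Orientations are given as a rotation vector (axis times angle).
In Python, from workcell import robot gives the robot as it stands.
- The arm moves only by the tool carry_out, never from a script. Its arguments are lists of equal length, an entry for each row: "dp": the shift along the tool's x, y, z in units of 4 cm (1.0 is 4 cm), a list of three; "turn": the turn, a rotation vector about the tool's x, y, z in units of 0.5 rad (1.0 is 0.5 rad), a list of three. In form: {"dp": [[dx, dy, dz], ...], "turn": [[rx, ry, rz], ...]}. A call has 1 to 12 rows; each row shifts and turns the commanded pose from where the row before left it, along the tool's axes as they then stand; what a row does not reach is not made up. A row lasts 1/10 s, in which the tool goes at most 50 mm and 8.59 degrees, less where a joint would pass 70% of its speed; a pose out of reach is approached as far as the arm can. A call with a number of a shift or a turn outside -1 to 1 is refused whole. A call with a gripper value outside its range is refused whole. "grip" is the opening, from -1 (shut) to 1 (fully open), set as the call begins (left out, the last holds). The fingers move at their own pace and stop on an object; "grip_force" is the grip in N (left out, the last holds). Time passes only in rows, so rows that do not move let the fingers close. It gives the time, the measured TCP pose, the force, the opening and the grip force at its end, in the units of the state.
- robot.read_state(): the state, without advancing time (a new reading comes with each control period).
- robot.grab_frame(name): name is "scene" or "side" or "wrist"; returns a dict with "pixels" (384x512x3 uint8, blue, green, red), "range_z" (384x512 float32, mm along the optical axis (not along the pixel's ray), 0 where there is no reading), "fx", "fy", "cx", "cy" (pixels), "extrinsics" (4x4, takes a point from camera to world coordinates). Camera axes: x right, y down, z forward; pixel columns grow to the right and rows downward; lengths in mm; the calibration is good to about 2 mm. The wrist camera is an equidistant fisheye: a pixel r from the principal point sees the ray r / f radians off the axis. A picture is of the moment at which its call begins.
- robot.finish_job(): hands the job in; it is judged then, once.
Trained networks look in the newest picture that a camera, given by its name, has taken for a name from the list of things; names that differ only in an ending like _2 or _b are one class to them, and where a whole thing is asked for, a point or a joint stands for the part that bears it (a point fixed in the world has none). Each returns a list of dicts, best first, with "p" (0 to 1); they miss things now and then, are a little off and sometimes report something else, mostly with a low value. They report only what shows in the picture. A call takes as long as a camera call.
- robot.find_in(camera, thing): "extent" ([left, top, width, height] in pixels, round what is visible of it).
- robot.landmark_of(camera, thing): "at" ([column, row] in pixels: a listed point, or the origin of a listed thing).
The state is a dict: "clock": time; "qpos": joint angles; "joint_vel": joint speeds; "joint_efforts": joint torques, N m; "tcp_pos": TCP position; "orientation": TCP orientation; "force": force on the tool from outside, world axes, zero at the start; "ft_torque": the same for the moment, N m; "grip_width": opening from 0.0 (shut) to 1.0 (fully open); "finger_force": force on a finger pad.
Only numpy, scipy, OpenCV 4.12 (cv2) and the standard library are available. Lean on these libraries where they do the work, as an engineer would, in place of code of your own. Each camera call takes 0.05 s, during which the arm holds its last target. There are 200 camera calls.

## Task

Check that the bonder's rotary work stage runs freely: by its upright black hand grip set the stage turning anticlockwise as seen from above, never faster than 180 degrees per second, and let go. While it coasts at 20 degrees per second or more, keep the gripper riding above the moving hand grip without touching the stage for 5 seconds on end, fingertips 2 to 6 cm over the grip's top and centred on it to within 3 cm. Then bring the stage to rest with the hand grip in line with the dark steel pointer on the base plate, let go, and leave the other things on the bench where they are.

Things in the scene. Friction and masses are not known exactly. Their poses are not given: they have to be found in the camera images.
- base: White square base plate of the rotary stage, 340 x 340 x 20 mm, fixed. Origin at the centre of its underside, straight below the stage's axis. The pointer, a dark steel block 12 mm wide with a pointed top 58 mm above the bench, stands on its own -x side (roughly towards the robot), 146 to 170 mm from the axis; a red and a grey box, 50 mm square, tops 60 mm up, fill the corners beside it.
- stage_axis (a point): Point on the vertical turning axis of the stage at the disc's top, 60 mm above the bench. The stage is an aluminium disc, radius 145 mm, 14 mm thick, about 3.3 kg. On it, across the axis from the hand grip, is a fixed brass work holder, 70 x 90 mm, reaching 24 mm above the disc, 25 to 95 mm from the axis.
- stage (a joint): Angle (rad) of the rotary stage, growing anticlockwise seen from above and counting on over whole turns (no stops); 0 or any multiple of 2 pi has the hand grip in line with the pointer. Inertia nominally 0.032 kg m2 (varies some 30 percent); low-friction bearing, viscous 0.0026 N m s/rad plus dry 0.0006 N m: speed decays with a time constant of about 8 to 17 s.
- grip_top (a point): Centre of the top of the hand grip, 107 mm above the bench. The grip is a black upright cylinder, diameter 30 mm, height 45 mm, on the disc 100 mm from the stage's axis; it spins freely on its pin, so it can be led round without turning the gripper. To follow: point between the finger pads within 30 mm of it horizontally and 30 to 100 mm higher.
- pointer_mark (a point): Point 100 mm from the axis in the direction of the pointer, at the height of the disc's top: the hand grip's axis has to stand here at the end, within 14 mm horizontally.
- wire_spool: Bystander: blue wire spool, 46 mm diameter, 24 mm high, lying on a corner of the base plate on the side away from the robot; origin at the centre of its underside.
- jar: Bystander: small amber jar, 38 mm diameter, 36 mm high, on the other far corner of the base plate; origin at the centre of its underside.
- bottle: Bystander: white bottle, 60 mm diameter, 150 mm high, on the bench to the left of the base plate; origin at the centre of its underside.
- tray: Bystander: grey divided tray, 160 x 110 x 30 mm, on the bench to the right of the base plate; origin at the centre of its underside.
- screwdriver: Bystander: screwdriver lying on the bench at the left, along its x axis; origin at its middle.
- tweezers: Bystander: steel tweezers, 130 mm long, lying on the bench at the right, along their x axis; origin at the middle, at the underside.
- dish: Bystander: glass dish, 90 mm diameter, 18 mm high, on the bench at the right, near the robot; origin at the centre of its underside.

How it is judged:
By the outcome, as a careful person would: the job done as asked, in the order asked, and still so for the second after the job is handed in, with the robot touching nothing.
It also fails if it takes over 64 s, if anything falls off the work surface, if the arm or the gripper's body presses on something with over 40 N, if the wrist force passes 120 N, or if a joint passes its speed limit or range.

## Working session

There is one attempt and no reset: what is moved stays moved. The work goes in short steps, Python scripts to look and compute and a tool call to move; the robot and the scene stay as the last step left them, time stands still between calls to the robot, and variables do not carry over. Pictures are saved under pics/ and viewed, at most 10 in all, crops included, and the job is handed in when it is done.

Besides the shell and the picture viewer there is one more tool, called as name(argument=value, ...), one argument or row to a line, values as JSON. carry_out: Moves the arm, as the interface text tells. Shifts and turns lie within -1 to 1; 1 stands for 4 cm of shift or 0.5 rad of turn. Its arguments: {"type":"object","properties":{"dp":{"type":"array","items":{"type":"array","items":{"type":"number"}}},"turn":{"type":"array","items":{"type":"array","items":{"type":"number"}}},"grip":{"type":"number"},"grip_force":{"type":"number"}},"required":["dp","turn"]}

```bash
ls; mkdir -p pics; cat > h.py <<'E'
import numpy as np, cv2
from workcell import robot
from scipy.spatial.transform import Rotation as R
def ray(f,u,v,fish=False):
    x,y=(u-f['cx'])/f['fx'],(v-f['cy'])/f['fy']
    if fish:
        r=np.hypot(x,y); s=np.sin(r)/r if r>1e-9 else 1; d=np.array([x*s,y*s,np.cos(r)])
    else: d=np.array([x,y,1.])
    E=np.array(f['extrinsics']); return E[:3,3],E[:3,:3]@d
def atz(f,u,v,z,fish=False):
    o,d=ray(f,u,v,fish); return o+d*(z-o[2])/d[2]
def tri(a,b):
    (o1,d1),(o2,d2)=a,b; d1=d1/np.linalg.norm(d1); d2=d2/np.linalg.norm(d2)
    t=np.linalg.lstsq(np.c_[d1,-d2],o2-o1,rcond=None)[0]
    p,q=o1+t[0]*d1,o2+t[1]*d2; return (p+q)/2,np.linalg.norm(p-q)
E
python3 - <<'E'
from h import *
np.set_printoptions(precision=1,suppress=True)
s=robot.read_state(); print(s)
F={c:robot.grab_frame(c) for c in('scene','side','wrist')}
cv2.imwrite('pics/a.png',np.hstack([F['scene']['pixels'],F['side']['pixels']])[:, :]) 
im=cv2.resize(np.hstack([F['scene']['pixels'],F['side']['pixels']]),(800,300)); cv2.imwrite('pics/a.png',im)
cv2.imwrite('pics/w.png',F['wrist']['pixels'])
for t,z in [('stage_axis',60),('grip_top',107),('pointer_mark',60),('base',0),('bottle',0),('jar',20),('wire_spool',20),('tray',0)]:
    rr=[]
    for c in F:
        try:
            l=robot.landmark_of(c,t)
        except Exception as e: print(e); continue
        if l:
            u,v=l[0]['at']; rr.append(ray(F[c],u,v,c=='wrist')); print(t,c,round(l[0]['p'],2),np.array([u,v]),atz(F[c],u,v,z,c=='wrist'))
    if len(rr)>1: print('  tri',*tri(rr[0],rr[1]))
print({c:(F[c]['extrinsics'][:3,3],F[c]['fx']) for c in F}, robot.read_state()['clock'])
E
```

```text
pics
{'clock': 0.0, 'qpos': array([-1.3,  0.5, -0. ,  1.5,  0. ,  1.1, -0.1]), 'joint_vel': array([ 0.,  0., -0.,  0., -0.,  0., -0.]), 'joint_efforts': array([ -0. , -50.8,  -0.1, -23.6,  -0.1,   0. ,   0. ]), 'tcp_pos': array([219.7, 637.7, 240.2]), 'orientation': array([-0.5, -3.1,  0. ]), 'force': array([-0.5,  0.2,  0. ]), 'ft_torque': array([-0., -0.,  0.]), 'finger_force': 0.0, 'grip_width': 0.9989981763072664}
stage_axis scene 0.78 [245.8 208.4] [594.   24.2  60. ]
stage_axis side 0.82 [262.2 167.1] [605.1  51.   60. ]
  tri [597.1  32.2  76.2] 16.983976287707364
grip_top scene 0.71 [276.9 204.2] [591.7 126.4 107. ]
grip_top side 0.81 [245.9 154.5] [574.1 117.8 107. ]
  tri [583.9 127.4  93. ] 1.3638265491589692
pointer_mark scene 0.83 [251. 182.] [488.7  31.3  60. ]
pointer_mark side 0.86 [245.3 185.6] [483.6  24.7  60. ]
  tri [486.3  29.7  54.4] 3.018233216993467
base scene 0.76 [245.6 212.9] [581.3  22.1   0. ]
base side 0.93 [260.6 181.4] [582.3  35.2   0. ]
  tri [580.8  26.8   5.4] 10.585835130871452
bottle scene 0.6 [372.1 217.5] [552.  465.7   0. ]
bottle side 0.65 [191.6 134.2] [552.5 472.1   0. ]
  tri [551.5 467.2   2.2] 4.677412110975557
jar scene 0.53 [207.6 251.5] [745.4 -86.1  20. ]
jar side 0.66 [308.1 174. ] [747.2 -86.1  20. ]
  tri [746.1 -86.3  21.2] 0.9026134202341835
wire_spool scene 0.48 [285.6 251.1] [716.8 169.5  20. ]
wire_spool side 0.46 [260.2 149.7] [701.7 160.2  20. ]
  tri [711.6 170.1   6.5] 0.47468324178582155
tray scene 0.55 [102.8 206.3] [ 609.2 -485.4    0. ]
tray side 0.87 [370.  254.5] [ 625.1 -497.7    0. ]
  tri [ 615.8 -491.3    5.8] 18.26236228229796
{'scene': (array([1212. ,   91.8, 1277. ]), 403.2679623371154), 'side': (array([-226.8, -743.4, 1276. ]), 398.44302953213463), 'wrist': (array([139.3, 666.6, 384.2]), 297.3186396354542)} 1.35
```

View pics/a.png

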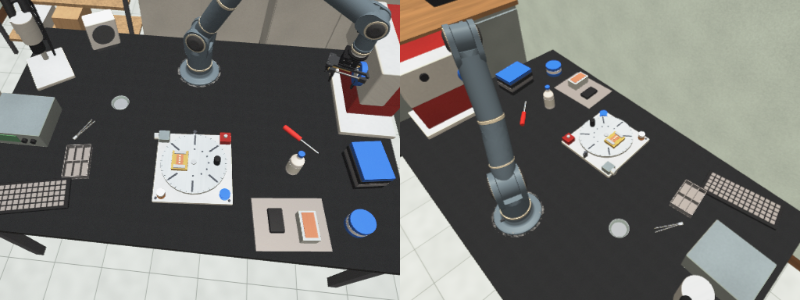

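View pics/w.png

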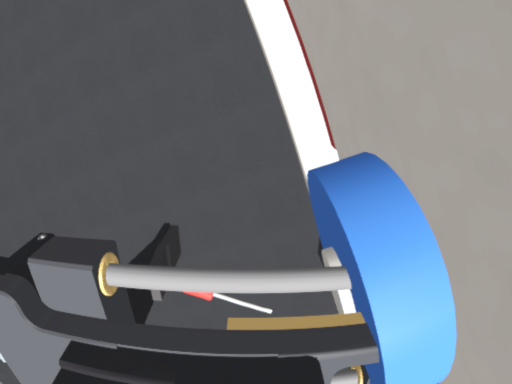

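The scene view (left half) shows the base plate centred near (193,168), with the black grip on its +y side at (217,160), the brass holder opposite, and the pointer at the robot side (~(193,137)). The wrist view shows only bench, the screwdriver and a blue object. Next I refine the axis, the grip and the pointer from the depth images.

```bash
cat >> h.py <<'E'
def cloud(f):
    v,u=np.mgrid[:384,:512]; Z=f['range_z']; m=Z>0
    P=np.c_[((u-f['cx'])/f['fx']*Z)[m],((v-f['cy'])/f['fy']*Z)[m],Z[m]]
    E=np.array(f['extrinsics']); return P@E[:3,:3].T+E[:3,3],f['pixels'][m].astype(int)
def circ(P):
    s=np.linalg.lstsq(np.c_[2*P,np.ones(len(P))],(P**2).sum(1),rcond=None)[0]; return s[:2],np.sqrt(s[2]+s[:2]@s[:2])
E
python3 - <<'E'
from h import *
np.set_printoptions(precision=1,suppress=True)
for c in('scene','side'):
    f=robot.grab_frame(c); P,C=cloud(f)
    cv2.imwrite(f'pics/{c}_crop.png',cv2.resize(f['pixels'][150:290,180:330],(600,560),interpolation=cv2.INTER_CUBIC))
    r=np.hypot(P[:,0]-590,P[:,1]-30)
    plate=P[(P[:,2]>12)&(P[:,2]<28)&(r<260)]
    h,(w,hh),a=cv2.minAreaRect(plate[:,:2].astype(np.float32)); print(c,'plate',h,w,hh,a,np.median(plate[:,2]))
    d=P[(P[:,2]>50)&(P[:,2]<68)&(r<190)]
    d2=P[(P[:,2]>50)&(P[:,2]<68)&(r<140)]; print('disc z',np.median(d2[:,2]))
    # radius edge by angle
    hull=cv2.convexHull(d2[:,:2].astype(np.float32))[:,0]; 
    g=P[(P[:,2]>90)&(P[:,2]<125)&(r<190)&(C.max(1)<90)]; print('grip',len(g),g.mean(0),np.median(g[:,2]),g.min(0),g.max(0))
    b=P[(P[:,2]>76)&(P[:,2]<95)&(r<120)]; print('brass',len(b),np.median(b,0))
    red=P[(C[:,2]>140)&(C[:,1]<70)&(r<300)&(P[:,2]>50)&(P[:,2]<70)]; print('red box',np.median(red,0))
    k=P[(P[:,2]>28)&(P[:,2]<64)&(C.max(1)<90)&(r>140)&(r<185)&(P[:,0]<500)]; print('ptr',len(k),k.mean(0) if len(k) else 0)
E
```

```text
scene plate (589.2258911132812, 30.266250610351562) 343.265380859375 340.30377197265625 4.006209850311279 20.474627470790892
disc z 60.724596349522926
grip 65 [588.8 128.5 104.4] 106.85761772488581 [572.7 116.3  90.1] [599.8 140.5 114.8]
brass 471 [596.3 -27.7  80.8]
red box [446.5 157.1  52.2]
ptr 7 [430.2  21.3  53.2]
side plate (588.7034301757812, 19.341033935546875) 345.0191345214844 356.23321533203125 4.345578193664551 17.543943368910163
disc z 57.569969600559034
grip 34 [577.5 123.9 101.5] 102.15211621880621 [567.  110.7  91.9] [591.  135.5 108.5]
brass 204 [581.7 -30.3  79.3]
red box [437.  163.2  51.1]
ptr 21 [425.9  12.3  40.4]
```

View pics/scene_crop.png

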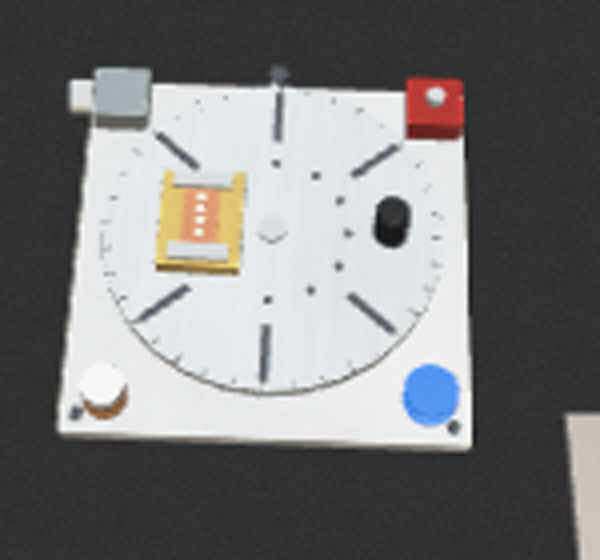

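View pics/side_crop.png

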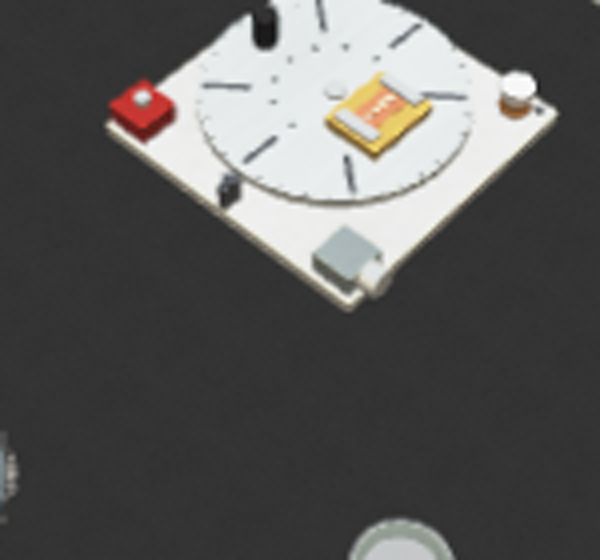

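Scene crop: the pointer tip is at crop (279,75), the hub at (272,228), the grip top at (395,212), brass on the opposite side. The side crop agrees, with the pointer near (230,180) and the grip near (265,12). Next I compute these positions and the tool yaw.

```bash
python3 - <<'E'
from h import *
np.set_printoptions(precision=3,suppress=True)
A=robot.grab_frame('scene');B=robot.grab_frame('side')
for n,a,b,z in [('hub',(272,228),(336,90),64),('ptr',(279,75),(230,182),58),('grip',(395,212),(265,12),107)]:
    a=(180+a[0]/4,150+a[1]/4);b=(180+b[0]/4,150+b[1]/4)
    print(n,atz(A,*a,z),atz(B,*b,z),tri(ray(A,*a),ray(B,*b)))
s=robot.read_state();print(R.from_rotvec(s['orientation']).as_matrix(),s['tcp_pos'],s['clock'])
f=robot.grab_frame('wrist');print(f['extrinsics'])
E
```

```text
hub [589.971  31.275  64.   ] [586.26   21.492  64.   ] (array([588.966,  28.275,  58.282]), np.float64(6.483581409535824))
ptr [432.876  21.126  58.   ] [427.164   9.381  58.   ] (array([430.159,  17.759,  50.163]), np.float64(7.085617852290539))
grip [586.644 132.146 107.   ] [581.187 123.258 107.   ] (array([584.819, 130.358, 100.771]), np.float64(4.766642103307756))
[[-0.945  0.326 -0.   ]
 [ 0.326  0.945  0.   ]
 [ 0.     0.    -1.   ]] [219.839 638.207 241.283] 1.55
[[  0.327   0.899   0.29  139.395]
 [  0.945  -0.311  -0.099 666.869]
 [  0.001   0.306  -0.952 385.196]
 [  0.      0.      0.      1.   ]]
```

carry_out(
  dp=[
    [0, 0, 0],
    [0, 0, 0],
    [0, 0, 0],
    [-0.5, -0.7, 0],
    [-0.65, -0.9, 0],
    [-0.65, -0.9, 0],
    [-0.65, -0.9, 0],
    [-0.65, -0.9, 0],
    [-0.65, -0.9, 0],
    [-0.65, -0.9, 0],
    [-0.65, -0.9, 0],
    [-0.65, -0.9, 0],
  ],
  turn=[
    [0, 0, -0.221],
    [0, 0, -0.221],
    [0, 0, -0.221],
    [0, 0, 0],
    [0, 0, 0],
    [0, 0, 0],
    [0, 0, 0],
    [0, 0, 0],
    [0, 0, 0],
    [0, 0, 0],
    [0, 0, 0],
    [0, 0, 0],
  ],
  grip=1,
  grip_force=10,
)

```text
clock: 2.8
tcp_pos: [448.7, 320.6, 241.6]
orientation: [0.0, 3.141, 0.001]
force: [1.6, 0.7, 0.5]
grip_width: 1.003
finger_force: 0.0
```

carry_out(
  dp=[
    [-0.65, -0.9, 0.2],
    [-0.65, -0.9, 0.2],
    [-0.65, -0.9, 0.2],
    [-0.65, -0.9, 0.2],
    [-0.5, -0.7, 0.2],
    [-0.37, -0.5, 0.1],
    [0, 0, 0],
  ],
  turn=[
    [0, 0, 0],
    [0, 0, 0],
    [0, 0, 0],
    [0, 0, 0],
    [0, 0, 0],
    [0, 0, 0],
    [0, 0, 0],
  ],
)

```text
clock: 3.5
tcp_pos: [588.3, 125.2, 196.6]
orientation: [0.012, 3.141, -0.004]
force: [-1.2, 0.4, -0.3]
grip_width: 1.001
finger_force: 0.0
```

```bash
python3 - <<'E'
from h import *
np.set_printoptions(precision=1,suppress=True)
f=robot.grab_frame('wrist'); cv2.imwrite('pics/w2.png',f['pixels'])
print(robot.read_state()['tcp_pos'],f['extrinsics'][:3,3])
for t,z in [('stage_axis',60),('grip_top',107),('pointer_mark',60),('wire_spool',20),('jar',20)]:
    for l in robot.landmark_of('wrist',t)[:2]: print(t,round(l['p'],2),l['at'],atz(f,*l['at'],z,True))
print(robot.find_in('wrist','grip_top'))
E
```

```text
[587.2 128.  196.9] [503.2 127.2 340.5]
stage_axis 0.71 [153.2, 184.8] [588.2  28.1  60. ]
grip_top 0.84 [257.1, 194.9] [583.6 132.9 107. ]
grip_top 0.17 [507.4, 49.8] [430.4 392.6 107. ]
pointer_mark 0.56 [143.4, 89.6] [491.9  25.   60. ]
wire_spool 0.58 [287.0, 267.3] [711.9 173.5  20. ]
[{'extent': [41.5, 39.5, 259.2, 263.2], 'p': 0.66}]
```

View pics/w2.png

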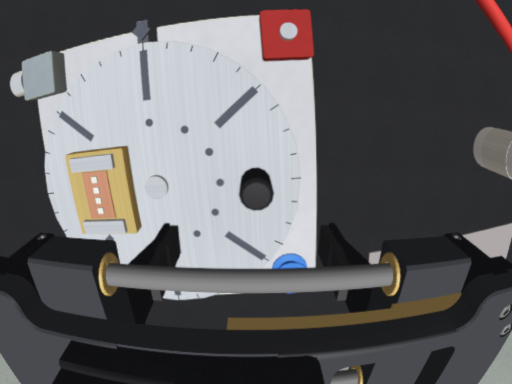

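The wrist picture shows the grip top at (257,195), midway between the open fingers at (160,250) and (340,250). The hub is at (156,187) and the pointer at (142,30). The grip is at about (584,131), so I lower over it and close.

carry_out(
  dp=[
    [0.07, 0.07, 0.5],
    [0, 0, 0.8],
    [0, 0, 0.8],
    [0, 0, 0.5],
    [0, 0, 0.1],
    [0, 0, 0],
  ],
  turn=[
    [0, 0, 0],
    [0, 0, 0],
    [0, 0, 0],
    [0, 0, 0],
    [0, 0, 0],
    [0, 0, 0],
  ],
)

```text
clock: 4.45
tcp_pos: [583.4, 133.5, 89.1]
orientation: [0.001, -3.141, -0.0]
force: [0.1, -0.7, 0.3]
grip_width: 0.999
finger_force: 0.0
```

carry_out(
  dp=[
    [0, 0, 0],
    [0, 0, 0],
    [0, 0, 0],
    [0, 0, 0],
    [0, 0, 0],
    [0, 0, 0],
  ],
  turn=[
    [0, 0, 0],
    [0, 0, 0],
    [0, 0, 0],
    [0, 0, 0],
    [0, 0, 0],
    [0, 0, 0],
  ],
  grip=-1,
  grip_force=10,
)

```text
clock: 5.05
tcp_pos: [583.7, 132.9, 89.4]
orientation: [0.001, 3.141, 0.0]
force: [-0.5, 0.7, 0.9]
grip_width: 0.538
finger_force: 0.0
```

```bash
python3 - <<'E'
from h import *
np.set_printoptions(precision=1,suppress=True)
s=robot.read_state();print(s['tcp_pos'],s['force'],s['grip_width']*87,s['clock'],s['finger_force'],s['qpos'])
f=robot.grab_frame('wrist')
for t,z in [('stage_axis',60),('grip_top',107),('pointer_mark',60)]:
    for l in robot.landmark_of('wrist',t)[:1]: print(t,round(l['p'],2),l['at'],atz(f,*l['at'],z,True))
E
```

```text
[583.7 132.9  89.4] [-0.5  0.7  0.9] 46.84868371133937 5.05 0.0 [-0.4  0.5  0.1  1.9 -0.1  0.8  1.3]
stage_axis 0.58 [105.9, 234.0] [587.7  32.8  60. ]
grip_top 0.75 [245.0, 270.5] [582.4 132.  107. ]
pointer_mark 0.75 [77.8, 95.9] [491.5  24.3  60. ]
```

carry_out(
  dp=[
    [0, 0, 0],
    [0, 0, 0],
    [0, 0, 0],
    [0, 0, 0],
  ],
  turn=[
    [0, 0, 0],
    [0, 0, 0],
    [0, 0, 0],
    [0, 0, 0],
  ],
)

```text
clock: 5.65
tcp_pos: [583.8, 130.8, 89.1]
orientation: [-0.003, -3.141, 0.004]
force: [-0.1, -5.5, 0.5]
grip_width: 0.343
finger_force: 10.0
```

```bash
python3 - <<'E'
from h import *
np.set_printoptions(precision=2,suppress=True)
s=robot.read_state();print(s['tcp_pos'],s['force'],s['grip_width']*87,s['clock'],s['finger_force'])
f=robot.grab_frame('wrist')
for l in robot.landmark_of('wrist','grip_top')[:1]: print(round(l['p'],2),l['at'],atz(f,*l['at'],107,True))
# arc plan: axis c, start angle from grip, constant accel then speed
E
```

```text
[583.81 130.83  89.14] [-0.15 -5.5   0.46] 29.876590894890214 5.65 10.000074764247984
0.74 [249.1, 275.2] [585.26 132.   107.  ]
```

```bash
cat > plan.py <<'E'
import numpy as np, json
C=np.array([588.5,30.9]); RAD=100.
def plan(cmd,th,rad=RAD,z=None,zc=None,c=C):
    """cmd xy (+zc height) now; th list of target angles (deg) per row; z list of target heights"""
    p=np.array([*cmd,zc or 0.]); rows=[]
    for i,t in enumerate(th):
        g=np.array([*(c+rad*np.array([np.cos(np.radians(t)),np.sin(np.radians(t))])),z[i] if z is not None else p[2]])
        d=np.round((g-p)*[-1,1,-1]/40,2); rows.append(d.tolist()); p=p+d*[-40,40,-40]
    print(json.dumps(rows)); print('cmd end',p.round(1).tolist(),'th',th[-1])
E
python3 - <<'E'
from plan import *
th0=92.4
w=np.array([1,2,3,4,5,6,7,8,9,9.5,9.5,9.5]); plan([583.7,133],(th0+np.cumsum(w)).tolist())
E
```

```text
[[0.03, -0.06, -0.0], [0.09, -0.0, -0.0], [0.13, -0.02, -0.0], [0.17, -0.03, -0.0], [0.21, -0.06, -0.0], [0.24, -0.09, -0.0], [0.28, -0.14, -0.0], [0.28, -0.19, -0.0], [0.29, -0.27, -0.0], [0.25, -0.33, -0.0], [0.2, -0.36, -0.0], [0.13, -0.39, -0.0]]
cmd end [491.7, 55.4, 0.0] th 165.9
```

carry_out(
  dp=[
    [0.03, -0.06, 0],
    [0.09, 0, 0],
    [0.13, -0.02, 0],
    [0.17, -0.03, 0],
    [0.21, -0.06, 0],
    [0.24, -0.09, 0],
    [0.28, -0.14, 0],
    [0.28, -0.19, 0],
    [0.29, -0.27, 0],
    [0.25, -0.33, 0],
    [0.2, -0.36, 0],
    [0.13, -0.39, 0],
  ],
  turn=[
    [0, 0, 0],
    [0, 0, 0],
    [0, 0, 0],
    [0, 0, 0],
    [0, 0, 0],
    [0, 0, 0],
    [0, 0, 0],
    [0, 0, 0],
    [0, 0, 0],
    [0, 0, 0],
    [0, 0, 0],
    [0, 0, 0],
  ],
)

```text
clock: 6.95
tcp_pos: [491.5, 54.9, 89.3]
orientation: [0.0, 3.139, 0.001]
force: [7.2, -1.2, -8.8]
grip_width: 0.336
finger_force: 10.0
```

```bash
python3 - <<'E'
from plan import *
from h import *
s=robot.read_state();d=s['tcp_pos'][:2]-C
print(s['tcp_pos'],s['orientation'],s['force'],s['clock'],s['finger_force'],'r,th',np.hypot(*d),np.degrees(np.arctan2(d[1],d[0])))
th0=165.9
for w in (9.5,): plan([491.7,55.4],(th0+w*np.arange(1,13)).tolist(),z=[89]*12,zc=89)
E
```

```text
[491.53852287  54.85723736  89.26728555] [1.12368963e-04 3.13938359e+00 1.42342912e-03] [ 7.17573289 -1.20059903 -8.76504826] 6.95 10.00015370955225 r,th 99.87731108346678 166.12132913598055
[[0.07, -0.41, -0.0], [0.0, -0.42, -0.0], [-0.07, -0.4, -0.0], [-0.13, -0.4, -0.0], [-0.2, -0.36, -0.0], [-0.26, -0.32, -0.0], [-0.3, -0.28, -0.0], [-0.35, -0.23, -0.0], [-0.38, -0.16, -0.0], [-0.4, -0.1, -0.0], [-0.42, -0.03, -0.0], [-0.41, 0.03, -0.0]]
cmd end [605.7, -67.8, 89.0] th 279.9
```

```bash
python3 - <<'E'
from plan import *
i=np.arange(1,13); w=9.5*np.exp(-(i-.5)*.1/10)-.01*(i-.5)*.1
plan([491.7,55.4],(165.9+np.cumsum(w)).tolist(),z=[89]*6+[97,111,126,141,155,165],zc=89)
E
```

```text
[[0.07, -0.41, -0.0], [0.0, -0.41, -0.0], [-0.06, -0.4, -0.0], [-0.13, -0.38, -0.0], [-0.18, -0.35, -0.0], [-0.24, -0.31, -0.0], [-0.28, -0.27, -0.2], [-0.31, -0.22, -0.35], [-0.34, -0.17, -0.38], [-0.36, -0.12, -0.37], [-0.36, -0.06, -0.35], [-0.37, -0.01, -0.25]]
cmd end [594.1, -69.0, 165.0] th 273.2531375134012
```

carry_out(
  dp=[
    [0.07, -0.41, 0],
    [0, -0.41, 0],
    [-0.06, -0.4, 0],
    [-0.13, -0.38, 0],
    [-0.18, -0.35, 0],
    [-0.24, -0.31, 0],
    [-0.28, -0.27, -0.2],
    [-0.31, -0.22, -0.35],
    [-0.34, -0.17, -0.38],
    [-0.36, -0.12, -0.37],
    [-0.36, -0.06, -0.35],
    [-0.37, -0.01, -0.25],
  ],
  turn=[
    [0, 0, 0],
    [0, 0, 0],
    [0, 0, 0],
    [0, 0, 0],
    [0, 0, 0],
    [0, 0, 0],
    [0, 0, 0],
    [0, 0, 0],
    [0, 0, 0],
    [0, 0, 0],
    [0, 0, 0],
    [0, 0, 0],
  ],
  grip=1,
)

```text
clock: 8.15
tcp_pos: [594.5, -69.0, 166.4]
orientation: [0.001, 3.141, 0.002]
force: [-0.2, 0.4, 0.3]
grip_width: 0.999
finger_force: 0.0
```

```bash
cat > track.py <<'E'
from plan import *
from h import *
def meas(th_exp,save=None):
    f=robot.grab_frame('wrist'); s=robot.read_state(); t=s['clock']-0.05
    if save: cv2.imwrite(save,f['pixels'])
    L=robot.landmark_of('wrist','grip_top'); 
    for l in L[:2]:
        p=atz(f,*l['at'],107,True)[:2]; d=p-C
        a=np.degrees(np.arctan2(d[1],d[0])); a+=360*round((th_exp-a)/360)
        print('t',round(t,2),'p',round(l['p'],2),'r %.1f th %.1f'%(np.hypot(*d),a),'at',p.round(1))
    s2=robot.read_state(); e=s2['tcp_pos'][:2]-C
    print('tcp',s2['tcp_pos'].round(1),'th %.1f'%(np.degrees(np.arctan2(e[1],e[0]))%360),'clock',round(s2['clock'],2),'F',s2['force'].round(1),'grip',round(s2['grip_width'],2))
E
python3 - <<'E'
from track import *
meas(272,'pics/r1.png')
E
```

```text
t 8.15 p 0.73 r 99.0 th 271.0 at [590.3 -68.1]
tcp [596.3 -68.5 166.8] th 274.5 clock 8.25 F [-0.8  0.2  0.5] grip 1.0
```

View pics/r1.png

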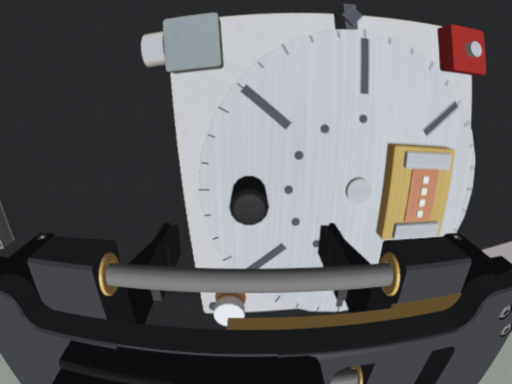

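The picture shows the grip top at (249,200), centred between the fingers, so the release was clean. Next I keep following.

```bash
cat >> track.py <<'E'
def model(th0,w0,tau,dt,dry=1.1): # deg after dt
    dt=np.asarray(dt,float); A=w0+dry*tau
    return th0+A*tau*(1-np.exp(-dt/tau))-dry*tau*dt, A*np.exp(-dt/tau)-dry*tau
E
python3 - <<'E'
from track import *
th,w=model(271,85.5,10,.1+.1*np.arange(1,13)); print(th.round(1),w[-1])
plan([594.1,-69.0],(th+np.linspace(0,4,12)).tolist(),z=[165]*12,zc=165)
E
```

```text
[287.9 296.2 304.4 312.6 320.6 328.5 336.4 344.2 351.8 359.4 366.9 374.3] 73.73620908383417
[[-0.63, 0.12, -0.0], [-0.35, 0.14, -0.0], [-0.32, 0.19, -0.0], [-0.29, 0.24, -0.0], [-0.24, 0.27, -0.0], [-0.2, 0.3, -0.0], [-0.16, 0.32, -0.0], [-0.1, 0.34, -0.0], [-0.06, 0.35, -0.0], [-0.01, 0.34, -0.0], [0.04, 0.35, -0.0], [0.09, 0.32, -0.0]]
cmd end [683.3, 62.2, 165.0] th 378.33790916165833
```

carry_out(
  dp=[
    [-0.63, 0.12, 0],
    [-0.35, 0.14, 0],
    [-0.32, 0.19, 0],
    [-0.29, 0.24, 0],
    [-0.24, 0.27, 0],
    [-0.2, 0.3, 0],
    [-0.16, 0.32, 0],
    [-0.1, 0.34, 0],
    [-0.06, 0.35, 0],
    [-0.01, 0.34, 0],
    [0.04, 0.35, 0],
    [0.09, 0.32, 0],
  ],
  turn=[
    [0, 0, 0],
    [0, 0, 0],
    [0, 0, 0],
    [0, 0, 0],
    [0, 0, 0],
    [0, 0, 0],
    [0, 0, 0],
    [0, 0, 0],
    [0, 0, 0],
    [0, 0, 0],
    [0, 0, 0],
    [0, 0, 0],
  ],
)

```text
clock: 9.45
tcp_pos: [683.0, 63.5, 165.2]
orientation: [0.0, -3.141, -0.0]
force: [-0.6, -0.6, 0.2]
grip_width: 1.002
finger_force: 0.0
```

```bash
python3 - <<'E'
from track import *
meas(374)
E
```

```text
t 9.45 p 0.71 r 101.6 th 370.0 at [688.6  48.5]
tcp [682.4  65.6 165.2] th 20.3 clock 9.55 F [0.4 0.9 0.6] grip 1.0
```

```bash
python3 - <<'E'
from track import *
th,w=model(370,71,9.7,.1+.1*np.arange(1,13)); print(th.round(1),w[-1])
plan([683.3,62.2],(th+np.linspace(0,3,12)).tolist(),z=[165]*12,zc=165)
E
```

```text
[384.  390.9 397.7 404.5 411.1 417.7 424.2 430.6 436.9 443.2 449.4 455.5] 60.756297853799396
[[0.09, 0.24, -0.0], [0.14, 0.27, -0.0], [0.18, 0.26, -0.0], [0.2, 0.22, -0.0], [0.23, 0.2, -0.0], [0.24, 0.17, -0.0], [0.27, 0.14, -0.0], [0.27, 0.1, -0.0], [0.28, 0.07, -0.0], [0.28, 0.04, -0.0], [0.28, 0.01, -0.0], [0.28, -0.03, -0.0]]
cmd end [573.7, 129.8, 165.0] th 458.4929108181459
```

carry_out(
  dp=[
    [0.09, 0.24, 0],
    [0.14, 0.27, 0],
    [0.18, 0.26, 0],
    [0.2, 0.22, 0],
    [0.23, 0.2, 0],
    [0.24, 0.17, 0],
    [0.27, 0.14, 0],
    [0.27, 0.1, 0],
    [0.28, 0.07, 0],
    [0.28, 0.04, 0],
    [0.28, 0.01, 0],
    [0.28, -0.03, 0],
  ],
  turn=[
    [0, 0, 0],
    [0, 0, 0],
    [0, 0, 0],
    [0, 0, 0],
    [0, 0, 0],
    [0, 0, 0],
    [0, 0, 0],
    [0, 0, 0],
    [0, 0, 0],
    [0, 0, 0],
    [0, 0, 0],
    [0, 0, 0],
  ],
)

```text
clock: 10.75
tcp_pos: [572.7, 129.7, 165.2]
orientation: [-0.0, -3.142, -0.0]
force: [0.8, -0.0, 0.7]
grip_width: 0.998
finger_force: 0.0
```

```bash
python3 - <<'E'
from track import *
meas(455)
E
```

```text
t 10.75 p 0.97 r 102.5 th 455.1 at [579.4 133. ]
tcp [572.1 129.3 165.3] th 99.5 clock 10.85 F [0.7 1.7 1. ] grip 1.0
```

```bash
python3 - <<'E'
from track import *
th,w=model(455.3,60.6,9.7,.1+.1*np.arange(1,13)); print(th.round(1),w[-1])
plan([573.7,129.8],(th+np.linspace(1,3,12)).tolist(),z=[165]*12,zc=165)
E
```

```text
[467.3 473.2 479.  484.7 490.4 496.  501.5 507.  512.3 517.7 522.9 528.1] 51.66074872095363
[[0.41, -0.1, -0.0], [0.25, -0.09, -0.0], [0.23, -0.12, -0.0], [0.22, -0.15, -0.0], [0.2, -0.16, -0.0], [0.17, -0.18, -0.0], [0.16, -0.19, -0.0], [0.14, -0.2, -0.0], [0.11, -0.22, -0.0], [0.09, -0.22, -0.0], [0.07, -0.23, -0.0], [0.05, -0.23, -0.0]]
cmd end [489.7, 46.2, 165.0] th 531.1397374067498
```

carry_out(
  dp=[
    [0.41, -0.1, 0],
    [0.25, -0.09, 0],
    [0.23, -0.12, 0],
    [0.22, -0.15, 0],
    [0.2, -0.16, 0],
    [0.17, -0.18, 0],
    [0.16, -0.19, 0],
    [0.14, -0.2, 0],
    [0.11, -0.22, 0],
    [0.09, -0.22, 0],
    [0.07, -0.23, 0],
    [0.05, -0.23, 0],
  ],
  turn=[
    [0, 0, 0],
    [0, 0, 0],
    [0, 0, 0],
    [0, 0, 0],
    [0, 0, 0],
    [0, 0, 0],
    [0, 0, 0],
    [0, 0, 0],
    [0, 0, 0],
    [0, 0, 0],
    [0, 0, 0],
    [0, 0, 0],
  ],
)

```text
clock: 12.05
tcp_pos: [489.5, 45.3, 165.2]
orientation: [0.001, 3.141, 0.0]
force: [0.7, -1.0, 0.3]
grip_width: 1.0
finger_force: 0.0
```

```bash
python3 - <<'E'
from track import *
meas(528)
E
```

```text
t 12.05 p 0.56 r 101.5 th 531.0 at [488.2  46.8]
tcp [489.5  44.4 165.2] th 172.2 clock 12.15 F [-0.1 -0.7  0. ] grip 1.0
```

```bash
python3 - <<'E'
from track import *
th,w=model(530,52.3,10,.1+.1*np.arange(1,13)); print(th.round(1),w[-1])
plan([489.7,46.2],(th+np.linspace(1,2.5,12)).tolist(),z=[165]*12,zc=165)
E
```

```text
[540.3 545.4 550.4 555.4 560.3 565.1 569.9 574.6 579.2 583.8 588.4 592.9] 44.58344077727153
[[0.03, -0.44, -0.0], [-0.02, -0.23, -0.0], [-0.03, -0.22, -0.0], [-0.06, -0.21, -0.0], [-0.07, -0.21, -0.0], [-0.09, -0.2, -0.0], [-0.1, -0.19, -0.0], [-0.12, -0.17, -0.0], [-0.13, -0.16, -0.0], [-0.15, -0.15, -0.0], [-0.15, -0.14, -0.0], [-0.16, -0.12, -0.0]]
cmd end [531.7, -51.4, 165.0] th 595.3655922272848
```

carry_out(
  dp=[
    [0.03, -0.44, 0],
    [-0.02, -0.23, 0],
    [-0.03, -0.22, 0],
    [-0.06, -0.21, 0],
    [-0.07, -0.21, 0],
    [-0.09, -0.2, 0],
    [-0.1, -0.19, 0],
    [-0.12, -0.17, 0],
    [-0.13, -0.16, 0],
    [-0.15, -0.15, 0],
    [-0.15, -0.14, 0],
    [-0.16, -0.12, 0],
  ],
  turn=[
    [0, 0, 0],
    [0, 0, 0],
    [0, 0, 0],
    [0, 0, 0],
    [0, 0, 0],
    [0, 0, 0],
    [0, 0, 0],
    [0, 0, 0],
    [0, 0, 0],
    [0, 0, 0],
    [0, 0, 0],
    [0, 0, 0],
  ],
)

```text
clock: 13.35
tcp_pos: [532.2, -51.9, 165.2]
orientation: [-0.001, -3.142, -0.0]
force: [0.2, 0.7, 0.6]
grip_width: 1.002
finger_force: 0.0
```

```bash
python3 - <<'E'
from track import *
meas(593)
E
```

```text
t 13.35 p 0.81 r 99.3 th 598.4 at [536.5 -53.7]
tcp [532.6 -52.2 165.2] th 236.1 clock 13.45 F [-0.   0.   0.1] grip 1.0
```

```bash
python3 - <<'E'
from track import *
from scipy.optimize import least_squares
t=np.array([8.15,9.45,10.75,12.05,13.35]);a=np.array([271,370,455.1,531,598.4])
r=least_squares(lambda p:model(p[0],p[1],p[2],t-8.15,dry=1.1)[0]-a,[271,85,10]); print(r.x,r.fun)
f=lambda T:model(*r.x,np.asarray(T)-8.15)
print(f(13.35))
th,w=f(13.45+.1*np.arange(1,13)); print(th.round(1),w[-1])
plan([531.7,-51.4],(th+np.linspace(1,2,12)).tolist(),z=[165]*12,zc=165)
E
```

```text
[271.33640784  79.98471791  12.40409561] [ 0.33640784 -0.84462562  0.3765432   0.44393461 -0.31226005]
(np.float64(598.0877399507696), np.float64(47.92250462934804))
[607.6 612.2 616.9 621.4 626.  630.4 634.9 639.3 643.6 647.9 652.1 656.3] 41.79664373417408
[[-0.51, -0.27, -0.0], [-0.19, -0.07, -0.0], [-0.2, -0.05, -0.0], [-0.2, -0.03, -0.0], [-0.2, -0.02, -0.0], [-0.2, -0.0, -0.0], [-0.2, 0.01, -0.0], [-0.19, 0.03, -0.0], [-0.19, 0.05, -0.0], [-0.18, 0.05, -0.0], [-0.18, 0.07, -0.0], [-0.17, 0.09, -0.0]]
cmd end [636.1, -57.0, 165.0] th 658.3356474586982
```

carry_out(
  dp=[
    [-0.51, -0.27, 0],
    [-0.19, -0.07, 0],
    [-0.2, -0.05, 0],
    [-0.2, -0.03, 0],
    [-0.2, -0.02, 0],
    [-0.2, 0, 0],
    [-0.2, 0.01, 0],
    [-0.19, 0.03, 0],
    [-0.19, 0.05, 0],
    [-0.18, 0.05, 0],
    [-0.18, 0.07, 0],
    [-0.17, 0.09, 0],
  ],
  turn=[
    [0, 0, 0],
    [0, 0, 0],
    [0, 0, 0],
    [0, 0, 0],
    [0, 0, 0],
    [0, 0, 0],
    [0, 0, 0],
    [0, 0, 0],
    [0, 0, 0],
    [0, 0, 0],
    [0, 0, 0],
    [0, 0, 0],
  ],
)

```text
clock: 14.65
tcp_pos: [636.6, -56.8, 165.2]
orientation: [-0.001, -3.142, -0.0]
force: [0.0, 0.8, 0.7]
grip_width: 0.998
finger_force: 0.0
```

```bash
python3 - <<'E'
from track import *
from scipy.optimize import least_squares
meas(656)
E
```

```text
t 14.65 p 0.57 r 99.5 th 654.4 at [629.6 -59.8]
tcp [637.  -56.  165.1] th 299.2 clock 14.75 F [ 0.5 -0.3  1. ] grip 1.0
```

```bash
python3 - <<'E'
from track import *
th,w=model(655.5,41.6,12.4,.1+.1*np.arange(1,13)); print(th.round(1),w[-1])
plan([636.1,-57.0],(th+1).tolist(),z=[165]*3+[160,150,138,126,114,102,94,90,89],zc=165)
E
```

```text
[663.7 667.8 671.8 675.8 679.7 683.5 687.4 691.2 694.9 698.6 702.3 705.9] 36.101948875672385
[[-0.23, 0.14, -0.0], [-0.15, 0.11, -0.0], [-0.13, 0.11, -0.0], [-0.12, 0.12, 0.12], [-0.11, 0.13, 0.25], [-0.11, 0.14, 0.3], [-0.09, 0.14, 0.3], [-0.08, 0.14, 0.3], [-0.07, 0.15, 0.3], [-0.06, 0.15, 0.2], [-0.05, 0.15, 0.1], [-0.05, 0.15, 0.03]]
cmd end [686.1, 8.2, 89.0] th 706.9438339416624
```

carry_out(
  dp=[
    [-0.23, 0.14, 0],
    [-0.15, 0.11, 0],
    [-0.13, 0.11, 0],
    [-0.12, 0.12, 0.12],
    [-0.11, 0.13, 0.25],
    [-0.11, 0.14, 0.3],
    [-0.09, 0.14, 0.3],
    [-0.08, 0.14, 0.3],
    [-0.07, 0.15, 0.3],
    [-0.06, 0.15, 0.2],
    [-0.05, 0.15, 0.1],
    [-0.05, 0.15, 0.03],
  ],
  turn=[
    [0, 0, 0],
    [0, 0, 0],
    [0, 0, 0],
    [0, 0, 0],
    [0, 0, 0],
    [0, 0, 0],
    [0, 0, 0],
    [0, 0, 0],
    [0, 0, 0],
    [0, 0, 0],
    [0, 0, 0],
    [0, 0, 0],
  ],
)

```text
clock: 15.95
tcp_pos: [686.0, 8.6, 88.6]
orientation: [-0.0, -3.141, -0.0]
force: [-0.4, 0.6, 0.7]
grip_width: 1.001
finger_force: 0.0
```

```bash
python3 - <<'E'
from track import *
meas(706,'pics/r2.png')
E
```

```text
t 15.95 p 0.6 r 99.5 th 702.1 at [6.832e+02 3.000e-01]
tcp [686.6   9.8  89.4] th 347.9 clock 16.05 F [ 0.5 -0.1 -0.7] grip 1.0
```

View pics/r2.png

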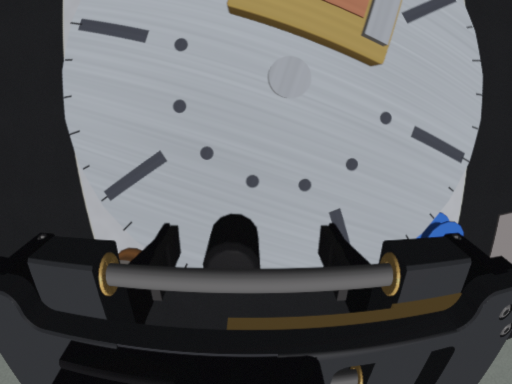

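The picture shows the grip top at (232,240) between the lowered fingers (160 and 340), slightly behind centre. I close while following.

```bash
python3 - <<'E'
from track import *
th,w=model(703.5,36.2,12.4,.1+.1*np.arange(1,13)); print(th.round(1),w[-1])
plan([686.1,8.2],th.tolist(),z=[89]*12,zc=89)
E
```

```text
[710.7 714.2 717.7 721.1 724.5 727.9 731.2 734.5 737.7 741.  744.1 747.3] 31.23941223684851
[[-0.03, 0.16, -0.0], [-0.02, 0.15, -0.0], [-0.01, 0.16, -0.0], [0.0, 0.15, -0.0], [0.01, 0.14, -0.0], [0.01, 0.15, -0.0], [0.03, 0.14, -0.0], [0.03, 0.14, -0.0], [0.04, 0.14, -0.0], [0.05, 0.13, -0.0], [0.05, 0.13, -0.0], [0.06, 0.12, -0.0]]
cmd end [677.3, 76.6, 89.0] th 747.2792882630786
```

carry_out(
  dp=[
    [-0.03, 0.16, 0],
    [-0.02, 0.15, 0],
    [-0.01, 0.16, 0],
    [0, 0.15, 0],
    [0.01, 0.14, 0],
    [0.01, 0.15, 0],
    [0.03, 0.14, 0],
    [0.03, 0.14, 0],
    [0.04, 0.14, 0],
    [0.05, 0.13, 0],
    [0.05, 0.13, 0],
    [0.06, 0.12, 0],
  ],
  turn=[
    [0, 0, 0],
    [0, 0, 0],
    [0, 0, 0],
    [0, 0, 0],
    [0, 0, 0],
    [0, 0, 0],
    [0, 0, 0],
    [0, 0, 0],
    [0, 0, 0],
    [0, 0, 0],
    [0, 0, 0],
    [0, 0, 0],
  ],
  grip=-1,
  grip_force=15,
)

```text
clock: 17.25
tcp_pos: [677.1, 76.8, 89.2]
orientation: [0.001, 3.141, -0.0]
force: [-0.3, -0.3, 0.2]
grip_width: 0.342
finger_force: 15.0
```

```bash
python3 - <<'E'
from track import *
s=robot.read_state();e=s['tcp_pos'][:2]-C
print(s['tcp_pos'],s['force'],s['grip_width']*87,s['finger_force'],np.hypot(*e),np.degrees(np.arctan2(e[1],e[0])),s['clock'])
# continue: speed 3.1 deg/row, then ramp down to stop at 904
n=np.r_[np.full(36,3.0)]
print('remaining',904-747.3)
w=np.r_[np.full(43,3.1),np.linspace(3.1,0.2,15)]; print(w.sum())
th=747.3+np.cumsum(w)*(904-747.3)/w.sum()
np.save('th.npy',th)
plan([677.3,76.6],th[:12].tolist(),z=[89]*12,zc=89)
E
```

```text
[677.142792    76.78640045  89.2160611 ] [-0.2912624  -0.26860357  0.20250188] 29.72348018242138 14.999829746084288 99.81536114059435 27.368577403832255 17.25
remaining 156.70000000000005
158.04999999999995
[[0.06, 0.12, -0.0], [0.07, 0.12, -0.0], [0.08, 0.11, -0.0], [0.08, 0.1, -0.0], [0.09, 0.1, -0.0], [0.1, 0.1, -0.0], [0.09, 0.09, -0.0], [0.11, 0.08, -0.0], [0.1, 0.08, -0.0], [0.12, 0.08, -0.0], [0.11, 0.07, -0.0], [0.12, 0.06, -0.0]]
cmd end [632.1, 121.0, 89.0] th 784.1822524517557
```

carry_out(
  dp=[
    [0.06, 0.12, 0],
    [0.07, 0.12, 0],
    [0.08, 0.11, 0],
    [0.08, 0.1, 0],
    [0.09, 0.1, 0],
    [0.1, 0.1, 0],
    [0.09, 0.09, 0],
    [0.11, 0.08, 0],
    [0.1, 0.08, 0],
    [0.12, 0.08, 0],
    [0.11, 0.07, 0],
    [0.12, 0.06, 0],
  ],
  turn=[
    [0, 0, 0],
    [0, 0, 0],
    [0, 0, 0],
    [0, 0, 0],
    [0, 0, 0],
    [0, 0, 0],
    [0, 0, 0],
    [0, 0, 0],
    [0, 0, 0],
    [0, 0, 0],
    [0, 0, 0],
    [0, 0, 0],
  ],
)

```text
clock: 18.45
tcp_pos: [631.7, 121.0, 89.2]
orientation: [-0.001, -3.142, 0.0]
force: [-0.6, -2.3, -0.7]
grip_width: 0.338
finger_force: 15.0
```

```bash
python3 - <<'E'
from track import *
s=robot.read_state();e=s['tcp_pos'][:2]-C
print(s['tcp_pos'],s['force'],s['grip_width']*87,np.hypot(*e),np.degrees(np.arctan2(e[1],e[0])))
th=np.load('th.npy')
plan([632.1,121.0],th[12:24].tolist(),z=[89]*12,zc=89)
plan([632.1,121.0],th[12:].tolist(),z=[89]*46,zc=89)
E
```

```text
[631.6895314  120.95844809  89.18054931] [-0.61251521 -2.28442048 -0.65517279] 29.40269164254882 99.87922554452908 64.37891705422673
[[0.12, 0.05, -0.0], [0.13, 0.05, -0.0], [0.13, 0.04, -0.0], [0.13, 0.04, -0.0], [0.13, 0.03, -0.0], [0.13, 0.02, -0.0], [0.13, 0.01, -0.0], [0.14, 0.01, -0.0], [0.13, -0.0, -0.0], [0.13, -0.01, -0.0], [0.14, -0.02, -0.0], [0.13, -0.02, -0.0]]
cmd end [569.3, 129.0, 89.0] th 821.0645049035115
[[0.12, 0.05, -0.0], [0.13, 0.05, -0.0], [0.13, 0.04, -0.0], [0.13, 0.04, -0.0], [0.13, 0.03, -0.0], [0.13, 0.02, -0.0], [0.13, 0.01, -0.0], [0.14, 0.01, -0.0], [0.13, -0.0, -0.0], [0.13, -0.01, -0.0], [0.14, -0.02, -0.0], [0.13, -0.02, -0.0], [0.13, -0.03, -0.0], [0.13, -0.03, -0.0], [0.13, -0.05, -0.0], [0.12, -0.05, -0.0], [0.12, -0.05, -0.0], [0.12, -0.07, -0.0], [0.12, -0.07, -0.0], [0.11, -0.07, -0.0], [0.1, -0.08, -0.0], [0.11, -0.09, -0.0], [0.09, -0.09, -0.0], [0.1, -0.1, -0.0], [0.08, -0.1, -0.0], [0.08, -0.11, -0.0], [0.08, -0.11, -0.0], [0.07, -0.11, -0.0], [0.06, -0.12, -0.0], [0.06, -0.12, -0.0], [0.05, -0.13, -0.0], [0.04, -0.12, -0.0], [0.04, -0.12, -0.0], [0.03, -0.12, -0.0], [0.02, -0.1, -0.0], [0.01, -0.1, -0.0], [0.01, -0.09, -0.0], [0.01, -0.08, -0.0], [-0.0, -0.07, -0.0], [-0.0, -0.06, -0.0], [-0.0, -0.05, -0.0], [-0.0, -0.05, -0.0], [-0.0, -0.03, -0.0], [-0.0, -0.03, -0.0], [-0.01, -0.02, -0.0], [0.0, -0.01, -0.0]]
cmd end [488.9, 23.8, 89.0] th 904.0
```

carry_out(
  dp=[
    [0.12, 0.05, 0],
    [0.13, 0.05, 0],
    [0.13, 0.04, 0],
    [0.13, 0.04, 0],
    [0.13, 0.03, 0],
    [0.13, 0.02, 0],
    [0.13, 0.01, 0],
    [0.14, 0.01, 0],
    [0.13, 0, 0],
    [0.13, -0.01, 0],
    [0.14, -0.02, 0],
    [0.13, -0.02, 0],
  ],
  turn=[
    [0, 0, 0],
    [0, 0, 0],
    [0, 0, 0],
    [0, 0, 0],
    [0, 0, 0],
    [0, 0, 0],
    [0, 0, 0],
    [0, 0, 0],
    [0, 0, 0],
    [0, 0, 0],
    [0, 0, 0],
    [0, 0, 0],
  ],
)

```text
clock: 19.65
tcp_pos: [568.8, 128.9, 89.2]
orientation: [-0.0, -3.141, -0.0]
force: [-0.7, -1.8, -1.9]
grip_width: 0.34
finger_force: 15.0
```

carry_out(
  dp=[
    [0.13, -0.03, 0],
    [0.13, -0.03, 0],
    [0.13, -0.05, 0],
    [0.12, -0.05, 0],
    [0.12, -0.05, 0],
    [0.12, -0.07, 0],
    [0.12, -0.07, 0],
    [0.11, -0.07, 0],
    [0.1, -0.08, 0],
    [0.11, -0.09, 0],
    [0.09, -0.09, 0],
    [0.1, -0.1, 0],
  ],
  turn=[
    [0, 0, 0],
    [0, 0, 0],
    [0, 0, 0],
    [0, 0, 0],
    [0, 0, 0],
    [0, 0, 0],
    [0, 0, 0],
    [0, 0, 0],
    [0, 0, 0],
    [0, 0, 0],
    [0, 0, 0],
    [0, 0, 0],
  ],
)

```text
clock: 20.85
tcp_pos: [513.8, 97.6, 89.2]
orientation: [0.0, 3.141, 0.0]
force: [0.7, -1.1, -3.6]
grip_width: 0.335
finger_force: 15.0
```

carry_out(
  dp=[
    [0.08, -0.1, 0],
    [0.08, -0.11, 0],
    [0.08, -0.11, 0],
    [0.07, -0.11, 0],
    [0.06, -0.12, 0],
    [0.06, -0.12, 0],
    [0.05, -0.13, 0],
    [0.04, -0.12, 0],
    [0.04, -0.12, 0],
    [0.03, -0.12, 0],
    [0.02, -0.1, 0],
    [0.01, -0.1, 0],
  ],
  turn=[
    [0, 0, 0],
    [0, 0, 0],
    [0, 0, 0],
    [0, 0, 0],
    [0, 0, 0],
    [0, 0, 0],
    [0, 0, 0],
    [0, 0, 0],
    [0, 0, 0],
    [0, 0, 0],
    [0, 0, 0],
    [0, 0, 0],
  ],
)

```text
clock: 22.05
tcp_pos: [489.1, 43.0, 89.2]
orientation: [-0.001, -3.141, -0.0]
force: [-0.2, -0.2, -4.0]
grip_width: 0.338
finger_force: 15.0
```

carry_out(
  dp=[
    [0.01, -0.09, 0],
    [0.01, -0.08, 0],
    [0, -0.07, 0],
    [0, -0.06, 0],
    [0, -0.05, 0],
    [0, -0.05, 0],
    [0, -0.03, 0],
    [0, -0.03, 0],
    [-0.01, -0.02, 0],
    [0, -0.01, 0],
    [0, 0, 0],
    [0, 0, 0],
  ],
  turn=[
    [0, 0, 0],
    [0, 0, 0],
    [0, 0, 0],
    [0, 0, 0],
    [0, 0, 0],
    [0, 0, 0],
    [0, 0, 0],
    [0, 0, 0],
    [0, 0, 0],
    [0, 0, 0],
    [0, 0, 0],
    [0, 0, 0],
  ],
)

```text
clock: 23.25
tcp_pos: [488.6, 23.8, 89.1]
orientation: [-0.0, -3.141, -0.0]
force: [-2.2, -0.5, -4.1]
grip_width: 0.336
finger_force: 15.0
```

```bash
python3 - <<'E'
from track import *
meas(904)
f=robot.grab_frame('scene'); cv2.imwrite('pics/s3.png',cv2.resize(f['pixels'][150:290,180:330],(600,560),interpolation=cv2.INTER_CUBIC))
for c in('scene','wrist'):
    f=robot.grab_frame(c)
    for t,z in [('stage_axis',60),('pointer_mark',60),('base',0)]:
        for l in robot.landmark_of(c,t)[:1]: print(c,t,round(l['p'],2),l['at'],atz(f,*l['at'],z,c=='wrist').round(1))
E
```

```text
t 23.25 p 0.62 r 99.0 th 903.5 at [489.7  24.8]
tcp [488.6  23.8  89.2] th 184.0 clock 23.35 F [-1.5 -0.8 -2.6] grip 0.34
scene stage_axis 0.9 [245.8, 205.8] [584.2  23.2  60. ]
scene pointer_mark 0.7 [246.8, 180.8] [485.3  16.1  60. ]
scene base 0.96 [246.6, 212.9] [580.9  25.6  -0. ]
wrist pointer_mark 0.79 [251.1, 235.4] [490.9  26.3  60. ]
wrist base 0.87 [256.8, 297.7] [590.8  32.5   0. ]
```

View pics/s3.png

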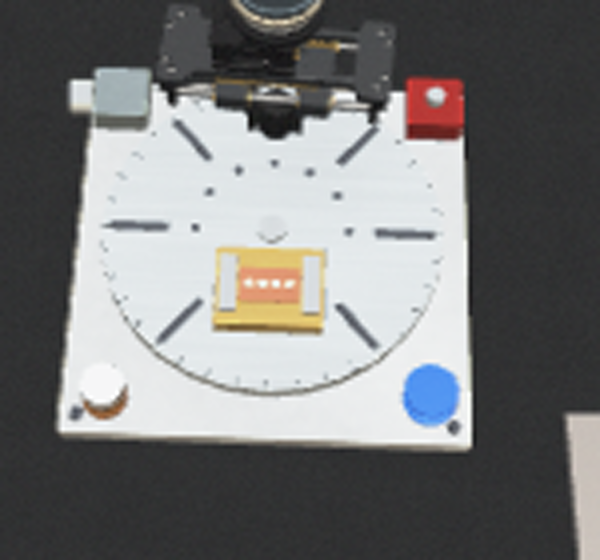

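The stage stands aligned: brass at (270,285), hub at (273,228), the grip under the gripper at (278,120), and the pointer axis at x≈279. I open slightly and check for drift before leaving.

carry_out(
  dp=[
    [0, 0, 0],
    [0, 0, 0],
    [0, 0, 0],
    [0, 0, 0],
    [0, 0, 0],
    [0, 0, 0],
  ],
  turn=[
    [0, 0, 0],
    [0, 0, 0],
    [0, 0, 0],
    [0, 0, 0],
    [0, 0, 0],
    [0, 0, 0],
  ],
  grip=0.1,
)

```text
clock: 24.4
tcp_pos: [489.1, 23.8, 89.3]
orientation: [0.0, 3.141, 0.0]
force: [0.1, 0.8, 0.1]
grip_width: 0.55
finger_force: 0.0
```

```bash
python3 - <<'E'
from track import *
meas(904)
E
```

```text
t 24.4 p 0.6 r 99.1 th 904.0 at [489.6  24. ]
t 24.4 p 0.59 r 83.6 th 901.3 at [504.9  29. ]
tcp [488.9  23.8  89.3] th 184.1 clock 24.5 F [ 0.6 -0.3 -1.2] grip 0.55
```

carry_out(
  dp=[
    [0, 0, 0],
    [0, 0, 0],
    [0, 0, 0],
    [0, 0, 0],
    [0, 0, 0],
    [0, 0, 0],
    [0, 0, 0],
    [0, 0, 0],
  ],
  turn=[
    [0, 0, 0],
    [0, 0, 0],
    [0, 0, 0],
    [0, 0, 0],
    [0, 0, 0],
    [0, 0, 0],
    [0, 0, 0],
    [0, 0, 0],
  ],
)

```text
clock: 25.3
tcp_pos: [488.9, 23.8, 89.2]
orientation: [0.0, 3.142, 0.0]
force: [0.4, 0.9, -0.2]
grip_width: 0.553
finger_force: 0.0
```

```bash
python3 - <<'E'
from track import *
meas(904); f=robot.grab_frame('wrist'); cv2.imwrite('pics/w4.png',f['pixels'])
E
```

```text
t 25.3 p 0.66 r 97.1 th 903.9 at [491.6  24.3]
tcp [488.8  23.8  89.2] th 184.1 clock 25.4 F [-0.8  0.1  0.2] grip 0.55
```

View pics/w4.png

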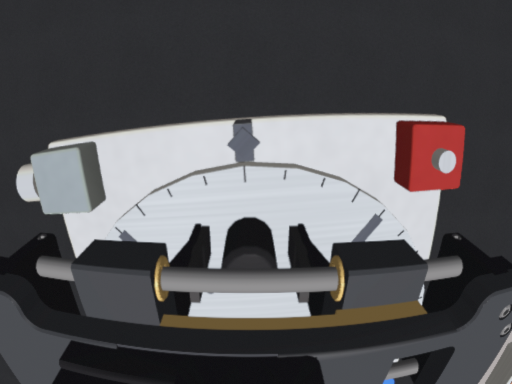

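Pointer at (243,142), disc tick directly beneath it at (244,172), grip at (250,240). It is aligned and not drifting. I lift clear.

carry_out(
  dp=[
    [0, 0, 0],
    [0, 0, 0],
    [0, 0, 0],
    [0, 0, 0],
    [0, 0, -0.3],
    [0, 0, -0.6],
    [0, 0, -0.8],
    [0, 0, -0.8],
    [0, 0, -0.6],
    [0, 0, -0.3],
    [0, 0, 0],
  ],
  turn=[
    [0, 0, 0],
    [0, 0, 0],
    [0, 0, 0],
    [0, 0, 0],
    [0, 0, 0],
    [0, 0, 0],
    [0, 0, 0],
    [0, 0, 0],
    [0, 0, 0],
    [0, 0, 0],
    [0, 0, 0],
  ],
  grip=1,
)

```text
clock: 26.55
tcp_pos: [489.8, 23.8, 227.1]
orientation: [0.0, 3.138, 0.001]
force: [-0.4, -0.5, -0.0]
grip_width: 1.0
finger_force: 0.0
```

```bash
python3 - <<'E'
from track import *
meas(904)
f=robot.grab_frame('wrist')
for t,z in [('stage_axis',60),('pointer_mark',60)]:
    for l in robot.landmark_of('wrist',t)[:1]: print(t,round(l['p'],2),l['at'],atz(f,*l['at'],z,True).round(1))
meas(904)
cv2.imwrite('pics/w5.png',f['pixels'])
E
```

```text
t 26.55 p 0.57 r 97.4 th 903.7 at [491.3  24.6]
tcp [488.2  23.7 224.6] th 184.1 clock 26.65 F [ 0.  -0.   0.4] grip 1.0
stage_axis 0.6 [252.8, 256.5] [587.2  29.4  60. ]
pointer_mark 0.8 [249.2, 180.0] [492.   25.2  60. ]
t 26.8 p 0.86 r 99.5 th 903.0 at [489.1  25.7]
tcp [488.3  23.7 224.1] th 184.1 clock 26.9 F [ 0.4  0.  -0.1] grip 1.0
```

View pics/w5.png

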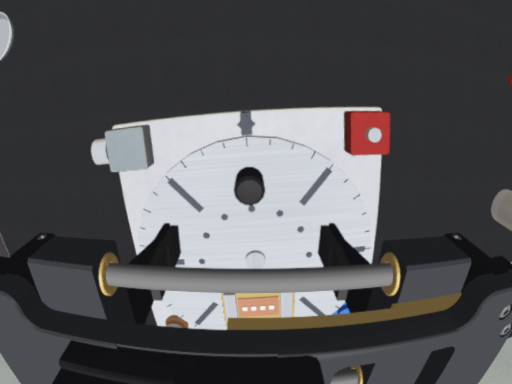

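The grip top at (249,188) lies on the line from the hub (255,259) to the pointer (246,122). The stage is at rest within about 2 mm of the mark, and the arm is clear, so I hand it in.

```bash
python3 -c "
from workcell import robot
print(robot.finish_job())"
```

```text
the job is handed in; nothing more can be done
None
```

The job is handed in at about 27 s: I released the stage at about 95°/s, followed the coasting grip for over 6 s, then stopped it about 2 mm from the pointer mark and let go; nothing else was touched.

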